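Load the bangle polisher from the hook stand and start it

ROBOT

A 6-joint arm with a two-finger parallel gripper is mounted at the origin on the work surface. World frame = base frame: x ahead of the robot, y to its left, z up, the work surface at z = 0. Lengths are in m, angles in degrees, forces in N, time in s.
With the tool pointing down it reaches from about 0.425 to 0.95 m from the base axis. Payload 14.7 kg.
Tool frame: the origin (TCP) lies at the very end of the fingers, on their centre line; the grasp point (between the pads) lies 19 mm behind it; z points along the fingers, y is the line along which they close (so a half turn about z gives the same grasp; the last joint's range is limited). The gripper opens to 85 mm and grips with 20 to 120 N. Pads are 22 mm wide; open, the fingers measure 114 mm over their backs; the gripper's body (76 mm by 85 mm) begins 54 mm behind the grasp point. The pads swing forward as they close: fully open they stand 13 mm farther back than shut.
Start: joints at [-69.706, 27.513, 91.461, -0, 61.026, -2.67], TCP at [0.254, -0.598, 0.231] pointing down, gripper open.
Joint ranges: [-157.49, 157.49], [-46.99, 117.5], [13.45, 153.17], [-89.5, 269.5], [5.16, 153.95], [-167.48, 167.48]. Speed limits (degrees/s): [108.29, 108.29, 136.94, 172.46, 172.46, 172.46].

INTERFACE

Orientations are given as a 3x3 rotation matrix whose columns are the frame's x, y, z axes.
In Python, from plant import readout, viewer, ticket gives the robot as it stands.
- The arm moves only by the tool apply_moves, never from a script. Its argument "targets" is a list of rows, each a list of 5 numbers: the shift along the world's x, y, z in mm, then the turn about the world's z in degrees, then the finger opening in mm, from 0 to 85.4. In form: [[tx, ty, tz, spin, jaw], ...]. A call has 1 to 8 rows; each row shifts and turns the commanded pose from where the row before left it; what a row does not reach is not made up. A row lasts 1/10 s, in which the tool goes at most 50 mm and 8.59 degrees, less where a joint would pass 70% of its speed; a pose out of reach is approached as far as the arm can. A call with a gripper value outside its range is refused whole. The fingers move at their own pace and stop on an object; "grip_force" is the grip in N (left out, the last holds). Time passes only in rows, so rows that do not move let the fingers close. It gives the time, the measured TCP pose, the force, the opening and the grip force at its end, in the units of the state.
- readout.get_obs(): the state, without advancing time (a new reading comes with each control period).
- viewer.snapshot(name): name is "scene" or "top"; returns a dict with "color" (420x560x3 uint8, red, green, blue), "fx", "fy", "cx", "cy" (pixels), "D" ([k1, k2, p1, p2, k3] as OpenCV has them; the pictures are not rectified), "R" (3x3) and "t" (3): a world point X has camera coordinates R X + t. Camera axes: x right, y down, z forward; pixel columns grow to the right and rows downward; lengths in m; the calibration is good to about 2 mm. A picture is of the moment at which its call begins. There is no depth.
- ticket.close_job(): hands the job in; it is judged then, once.
The state is a dict: "t": time; "joint_positions": joint angles; "qvel": joint speeds; "effort": joint torques, N m; "tcp_pos": TCP position; "tool_rot": TCP orientation; "force": force on the tool from outside, world axes, zero at the start; "wrist_torque": the same for the moment, N m; "opening": opening from 0.0 (shut) to 1.0 (fully open); "grip_force": force on a finger pad.
Only numpy, scipy, OpenCV 4.12 (cv2) and the standard library are available. Lean on these libraries where they do the work, as an engineer would, in place of code of your own. Each camera call takes 0.05 s, during which the arm holds its last target. There are 200 camera calls.

TASK

Lift the narrow jade bangle off its hook stand and stand it upright in the roller cradle of the bench polisher, resting on both rollers between the cheeks; never let it drop. Once the bangle sits there released, push the polisher's spring start plunger all the way down to its stop and let it come back up. Leave the broad jade cuff hanging on its stand and do not disturb the bowl or the pagoda carving.

Things in the scene. Friction and masses are not known exactly. Their poses are not given: they have to be found in the camera images.
- bangle: Narrow ring of pale green jade, 78 mm outside and 60 mm inside diameter, 12 mm wide along its axis (flat side faces), 50 to 110 g. Origin at the centre of the ring; its x axis is the ring's axis. It hangs upright over the two wires of stand_a, its axis along the wires; its top edge is 39 mm above its origin.
- cuff: Broad ring of the same jade, same 78 mm and 60 mm diameters but 26 mm wide along its axis (x). Origin at its centre. Hangs on stand_b and is to stay there.
- stand_a: Fixed steel hook stand carrying the bangle. Origin under the centre of its base plate (110 x 90 x 12 mm). Column, 14 mm thick, 180 mm high, at local x = +47 mm. From it two parallel 7 mm wires at local y = -18 and +18 mm run to local -x: axis 180 mm high at the column, 170 mm at the dip (x = 0, where the bangle hangs), 182 mm at the upturned free tips (x = -40 mm).
- stand_b: Fixed hook stand identical to stand_a, carrying the cuff.
- polisher: Fixed bench polisher, a pale green housing. Origin at the centre of the underside; deck 150 mm (x) by 200 mm (y), top at 60 mm. A motor hump along its +x edge (local x 22 to 72 mm, y -90 to 70 mm) rises to 120 mm. The cradle stands on the deck at local x = 0, y = +40 mm, the start plunger at local x = -30 mm, y = -60 mm.
- cradle (a point): Where the bangle's centre is when seated, 112.5 mm above the table, its axis along local x (polisher's axes). It rests on two 16 mm rollers at local y = -20 and +20 mm, their axes 42.5 mm lower, between two upright aluminium cheeks 15 mm apart in x and 70 mm long in y; their tops flare to a mouth of about 20 mm and end 2 mm below this point.
- plunger_top (a point): Top centre of the plunger's black round head, 32 mm in diameter, pressed straight down; about 9 N at the stop.
- plunger (a joint): Travel of the plunger in m: 0 up, 0.012 fully down at the stop; a spring brings it back.
- bowl: Loose jade bowl, 90 mm across, 40 mm high, origin at the centre of its underside. Leave alone.
- carving: Loose jade pagoda carving, 52 mm across and 92 mm high, origin at the centre of its underside. Leave alone.
- stand_a_dip (a point): Midway between the two wires of stand_a at their dip, 170 mm above the table (stand_a's axes). The bangle encloses both wires: raise it about 25 mm (more than 14, less than 40), then draw it out along local -x past the tips.
There are look-alikes about, which are no part of the job. What is shaped like the polisher but blue or purple is not meant. What is shaped like the bangle but black is not meant.

How it is judged:
By the outcome, as a careful person would: the job done as asked, in the order asked, and still so for the second after the job is handed in, with the robot touching nothing.
It also fails if it takes over 54 s, if anything falls off the work surface, if the arm or the gripper's body presses on something with over 40 N, if the wrist force passes 120 N, or if a joint passes its speed limit or range.

## Working session

There is one attempt and no reset: what is moved stays moved. The work goes in short steps, Python scripts to look and compute and a tool call to move; the robot and the scene stay as the last step left them, time stands still between calls to the robot, and variables do not carry over. Pictures are saved under pics/ and viewed, at most 10 in all, crops included, and the job is handed in when it is done.

Besides the shell and the picture viewer there is one more tool, called after "Request:" as a command line: name --pt "numbers of a row" for each row, then --argument value for the rest. apply_moves: Moves the arm, as the interface text tells. Its arguments: {"type":"object","properties":{"targets":{"type":"array"},"grip_force":{"type":"number"}},"required":["targets"]}

```bash
mkdir -p pics; cat > h.py <<'E'
import numpy as np, cv2, pickle
from plant import readout, viewer, ticket
def snap(n,tag):
    s=viewer.snapshot(n); pickle.dump(s,open(f'{tag}.pkl','wb')); cv2.imwrite(f'pics/{tag}.png',s['color'][:,:,::-1]); return s
def load(tag): return pickle.load(open(f'{tag}.pkl','rb'))
def K(s): return np.array([[s['fx'],0,s['cx']],[0,s['fy'],s['cy']],[0,0,1.]])
def ray(s,uv):
    p=cv2.undistortPoints(np.array(uv,float).reshape(-1,1,2),K(s),np.array(s['D']))[:,0]
    R=np.array(s['R']);t=np.array(s['t'])
    return -R.T@t,(np.c_[p,np.ones(len(p))])@R
def onz(s,uv,z):
    c,d=ray(s,uv); return c+d*((z-c[2])/d[:,2:3])
def proj(s,X):
    return cv2.projectPoints(np.array(X,float).reshape(-1,3),cv2.Rodrigues(np.array(s['R']))[0],np.array(s['t']),K(s),np.array(s['D']))[0][:,0]
def tri(s1,u1,s2,u2):
    c1,d1=ray(s1,[u1]);c2,d2=ray(s2,[u2]);A=np.c_[d1[0],-d2[0]];k=np.linalg.lstsq(A,c2-c1,rcond=None)[0]
    p,q=c1+k[0]*d1[0],c2+k[1]*d2[0]; return (p+q)/2,np.linalg.norm(p-q)
E
python3 - <<'E'
from h import *
a=snap('scene','s0');b=snap('top','t0')
for s in(a,b): print(-np.array(s['R']).T@s['t'],np.array(s['R']).round(2).tolist(),s['fx'])
o=readout.get_obs();print(o['t'],o['tcp_pos'],np.round(o['tool_rot'],3).tolist(),o['opening'])
E
```

```text
[ 1.3271591  -0.04796616  0.857938  ] [[0.02, 1.0, -0.01], [0.67, -0.02, -0.74], [-0.74, 0.01, -0.67]] 382.83190234046054
[ 0.40032935 -0.04205525  1.34163427] [[-0.01, -1.0, 0.02], [-0.99, 0.0, -0.12], [0.12, -0.02, -0.99]] 388.6143891804675
0.1 [ 0.2534973  -0.59812529  0.23071978] [[0.921, 0.39, -0.0], [0.39, -0.921, 0.001], [0.0, -0.001, -1.0]] 1.0005391487534665
```

View pics/s0.png

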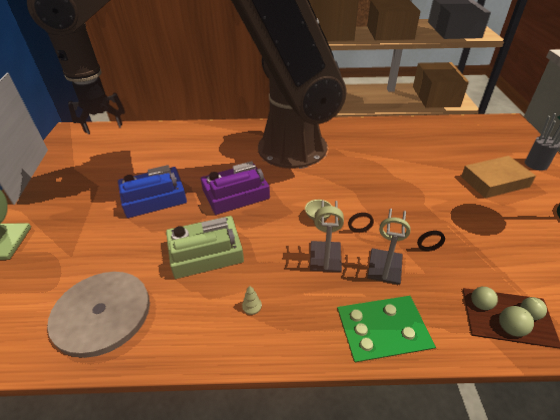

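View pics/t0.png

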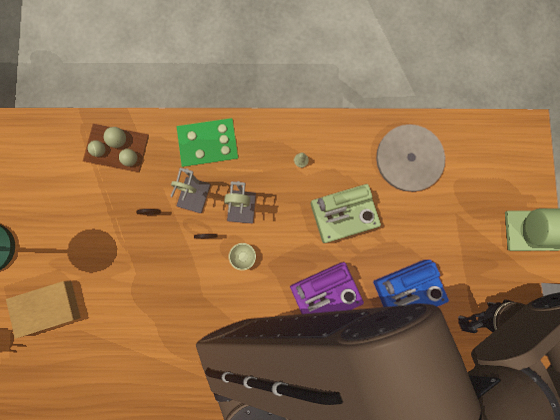

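The scene shows a green polisher at (204,245), with blue (152,190) and purple (235,187) look-alikes. Rings hang on two stands at (328,220) and (396,230), and the black rings at (361,222) and (431,241) are not meant. The top view has the rings at (238,199) and (185,185) and the green polisher at (346,214). Next I'll enlarge the stands and the polisher to tell narrow from broad.

```bash
python3 - <<'E'
from h import *
a=load('s0')['color'];b=load('t0')['color']
def c(im,x,y,w,h): return cv2.resize(im[y:y+h,x:x+w],(400,300),interpolation=cv2.INTER_CUBIC)
P=[c(a,300,195,120,90),c(b,160,160,120,90),c(a,150,200,108,81),c(b,300,172,100,75)]
m=np.vstack([np.hstack(P[:2]),np.hstack(P[2:])])
cv2.imwrite('pics/crop1.png',m[:,:,::-1])
E
```

```text
(no output)
```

View pics/crop1.png

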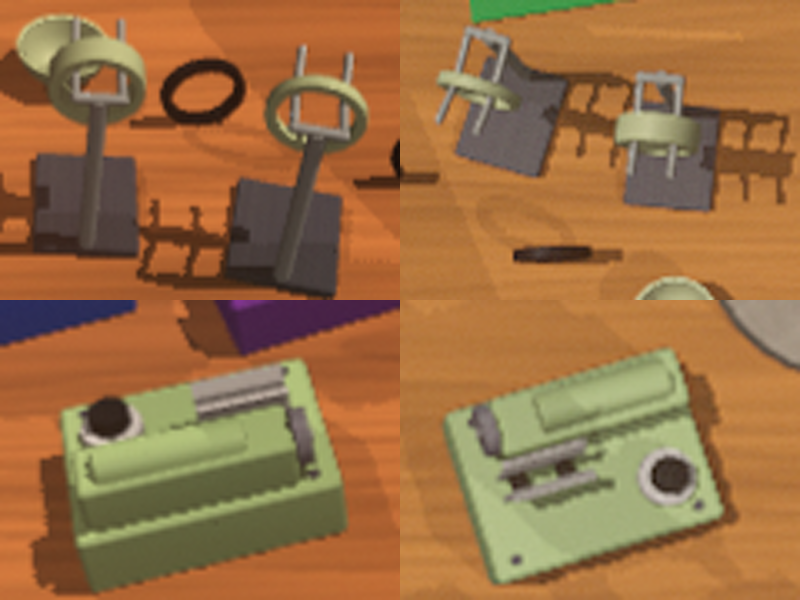

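The hanging rings are scene (328,220)/top (238,199), which is broad, and scene (396,230)/top (185,185), which is narrow. The narrow one fits "bangle", so its stand is stand_a. The polisher is the pale green one, with the plunger at top (368,216) and the cradle at top (338,217).

```bash
python3 - <<'E'
from h import *
a=load('s0');b=load('t0')
def cc(s,box,f,tag,n=3):
    x,y,w,h=box; im=s['color'][y:y+h,x:x+w]; hsv=cv2.cvtColor(im,cv2.COLOR_RGB2HSV); m=f(hsv).astype(np.uint8)
    N,l,st,c=cv2.connectedComponentsWithStats(m,connectivity=8)
    o=[]
    for i in sorted(range(1,N),key=lambda i:-st[i,4])[:n]:
        ys,xs=np.nonzero(l==i); r=cv2.minAreaRect(np.c_[xs+x,ys+y].astype(np.float32))
        print(tag,st[i,4],(c[i]+[x,y]).round(1),'rect',np.round(r[0],1),np.round(r[1],1),round(r[2],1)); o.append((c[i]+[x,y],np.c_[xs+x,ys+y]))
    return o
dark=lambda h:(h[...,2]<75)
gray=lambda h:(h[...,1]<45)&(h[...,2]>75)
pale=lambda h:(h[...,0]>22)&(h[...,0]<50)&(h[...,1]>45)&(h[...,2]>90)
pb=cc(b,(355,204,26,26),dark,'top plunger'); pa=cc(a,(168,222,26,24),dark,'scene plunger')
X,e=tri(a,pa[0][0],b,pb[0][0]); print('plunger',X.round(4),e)
P=onz(b,[pb[0][0]],X[2])[0]
cc(b,(318,200,38,32),gray,'top cheeks',5); cc(a,(195,215,38,25),gray,'scene cheeks',4)
g=cc(b,(305,178,82,72),lambda h:(h[...,0]>25)&(h[...,0]<60)&(h[...,1]>40)&(h[...,2]>60),'top polisher',2)
ra=cc(a,(376,212,40,38),pale,'scene ring',2); rb=cc(b,(168,170,32,28),pale,'top ring',2)
print('ring tri',tri(a,ra[0][0],b,rb[0][0]))
print('wires', onz(b,[(179.8,169.9),(192.7,172),(172,196.6),(183.4,199.6)],.182).round(4).tolist())
print('ring top at .1895',onz(b,[rb[0][0]],.185).round(4))
print('corners',onz(b,[(324.25,242.75),(380.5,225.75)],.06).round(4).tolist())
E
```

```text
top plunger 61 [367.1 215.5] rect [367.  215.5] [7. 8.] 90.0
scene plunger 91 [178.7 231.4] rect [178.7 231.4] [ 9.5 10.4] 76.0
plunger [ 0.5454 -0.3436  0.0779] 0.0008693616879776178
top cheeks 71 [335.5 210.7] rect [335.4 210.8] [ 3.4 22.4] 73.3
top cheeks 63 [337.8 217.9] rect [337.5 218. ] [ 3.  21.8] 73.3
top cheeks 46 [321.3 204.2] rect [321.4 204.3] [9.8 4.9] 63.4
scene cheeks 150 [214.1 223.3] rect [214.3 223.5] [ 7.6 24.7] 77.5
scene cheeks 33 [230.5 234. ] rect [230.6 234.1] [10.2  3.2] 76.0
top polisher 2244 [345.2 213.1] rect [345.3 213.2] [44.7 60.9] 73.3
top polisher 30 [335.4 215.3] rect [335.5 215. ] [4. 7.] 90.0
scene ring 97 [397.7 221.3] rect [397.3 221.6] [26.5  8.2] 16.3
scene ring 28 [386.4 234.6] rect [386.2 234.6] [10.7  3.6] 26.6
top ring 135 [183.3 186.6] rect [182.8 186.9] [24.3  7.3] 14.0
ring tri (array([0.6253312 , 0.24346521, 0.17527314]), np.float64(0.01287970698288229))
wires [[0.6743, 0.2471, 0.182], [0.6678, 0.208, 0.182], [0.5924, 0.2682, 0.182], [0.5832, 0.2338, 0.182]]
ring top at .1895 [[0.6222 0.2346 0.185 ]]
corners [[0.4573, -0.2033, 0.06], [0.5129, -0.3922, 0.06]]
```

```bash
python3 - <<'E'
from h import *
a=load('s0');b=load('t0')
print('ring centre scene',onz(a,[(395,228)],.1505).round(4))
# top: near/far ends of ring at z~.15-.19
print('top ring px of (.626,.240)',proj(b,[[.626,.240,.1895]]), 'scene dip',proj(a,[[.626,.24,.1505]]))
x,y=np.array([0.966,-.259]),np.array([.259,.966])
for c in ([.626,.24],[.624,.238]):
    c=np.array(c); ps=[[*(c+sx*x*.006+39e-3*np.cos(t)*y),.1505+.039*np.sin(t)] for t in np.linspace(0,2*np.pi,60) for sx in(-1,1)]
    for s,n in((a,'scene'),(b,'top')):
        p=proj(s,ps);print(n,p.min(0).round(1),p.max(0).round(1))
for s,box in((a,(376,212,40,34)),(b,(168,170,32,28))):
    X,Y,w,h=box;hsv=cv2.cvtColor(s['color'][Y:Y+h,X:X+w],cv2.COLOR_RGB2HSV)
    m=(hsv[...,0]>22)&(hsv[...,0]<50)&(hsv[...,1]>35)&(hsv[...,2]>60);ys,xs=np.nonzero(m);print('mask',xs.min()+X,xs.max()+X+1,ys.min()+Y,ys.max()+Y+1)
print('cheeks z.1105',onz(b,[(335.5,210.7),(337.8,217.9)],.109).round(4).tolist())
q=onz(b,[(325,1),(1,1)],.1)
o=readout.get_obs();print(o['tcp_pos'])
E
```

```text
ring centre scene [[0.624  0.2481 0.1505]]
top ring px of (.626,.240) [[181.12396006 185.10199739]] scene dip [[392.07295853 228.60103859]]
scene [376.5 215.9] [407.8 240.8]
top [171.  181.6] [197.1 193.2]
scene [375.6 215.4] [406.9 240.3]
top [171.7 182.3] [197.7 193.8]
mask 380 410 218 240
mask 171 196 182 193
cheeks z.1105 [[0.5576, -0.2352, 0.109], [0.5343, -0.2421, 0.109]]
[ 0.2534973  -0.59812529  0.23071978]
```

Request:
apply_moves --pt "15 35 15 2 30" --pt "15 35 15 2 30" --pt "15 35 15 2 30" --pt "15 35 15 2 30" --pt "15 35 10 2 30" --pt "15 35 0 2 30" --pt "15 35 0 2 30" --pt "15 35 0 2 30" --grip_force 40

```text
t: 0.9
tcp_pos: [0.3739, -0.317, 0.3013]
tool_rot: [[0.777, 0.63, 0.0], [0.63, -0.777, 0.0], [0.0, -0.0, -1.0]]
force: [0.9, -1.1, -0.2]
opening: 0.352
grip_force: 0.0
```

Request:
apply_moves --pt "15 35 0 2 30" --pt "15 35 0 2 30" --pt "15 35 0 2 30" --pt "15 35 0 2 30" --pt "15 35 0 2 30" --pt "15 35 0 2 30" --pt "15 35 0 2 30" --pt "15 35 0 2 30"

```text
t: 1.7
tcp_pos: [0.4938, -0.0369, 0.3012]
tool_rot: [[0.573, 0.82, -0.0], [0.82, -0.573, 0.0], [-0.0, -0.0, -1.0]]
force: [0.8, 0.0, -0.2]
opening: 0.353
grip_force: 0.0
```

Request:
apply_moves --pt "15 35 0 3 30" --pt "15 35 0 3 30" --pt "15 35 0 3 30" --pt "15 35 0 3 30" --pt "15 35 0 2 30" --pt "15 35 0 2 30" --pt "15 35 0 2 30" --pt "0 0 0 0 30"

```text
t: 2.5
tcp_pos: [0.5996, 0.2104, 0.3005]
tool_rot: [[0.289, 0.957, -0.0], [0.957, -0.289, 0.001], [0.001, -0.0, -1.0]]
force: [-0.0, -0.4, -0.3]
opening: 0.351
grip_force: 0.0
```

Request:
apply_moves --pt "13 16 -20 1 30" --pt "13 16 -20 1 30" --pt "0 0 -20 0 30" --pt "0 0 -10 0 30" --pt "0 0 0 0 30" --pt "0 0 0 0 30"

```text
t: 3.1
tcp_pos: [0.6247, 0.2381, 0.232]
tool_rot: [[0.26, 0.966, 0.0], [0.966, -0.26, 0.0], [0.0, 0.0, -1.0]]
force: [-0.5, 0.3, 0.3]
opening: 0.347
grip_force: 0.0
```

```bash
python3 - <<'E'
from h import *
a=snap('scene','s1');b=snap('top','t1')
o=readout.get_obs();print(o['tcp_pos'],o['force'])
def c(s,X): 
    u=proj(s,[X])[0];x,y=int(u[0])-50,int(u[1])-38;print(x,y);return cv2.resize(s['color'][y:y+75,x:x+50*2],(800,600),interpolation=cv2.INTER_CUBIC)
for s in(a,b):print(proj(s,[o['tcp_pos'],[*o['tcp_pos'][:2],.1895]]))
cv2.imwrite('pics/c2.png',c(a,o['tcp_pos'])[:,:,::-1])
E
```

```text
[0.62503564 0.23834022 0.23257662] [ 0.14051752 -0.4034988  -0.77973855]
[[397.28113325 204.70142408]
 [394.08444874 217.4515014 ]]
[[178.10430055 182.56194585]
 [181.67128379 185.41748029]]
347 166
```

View pics/c2.png

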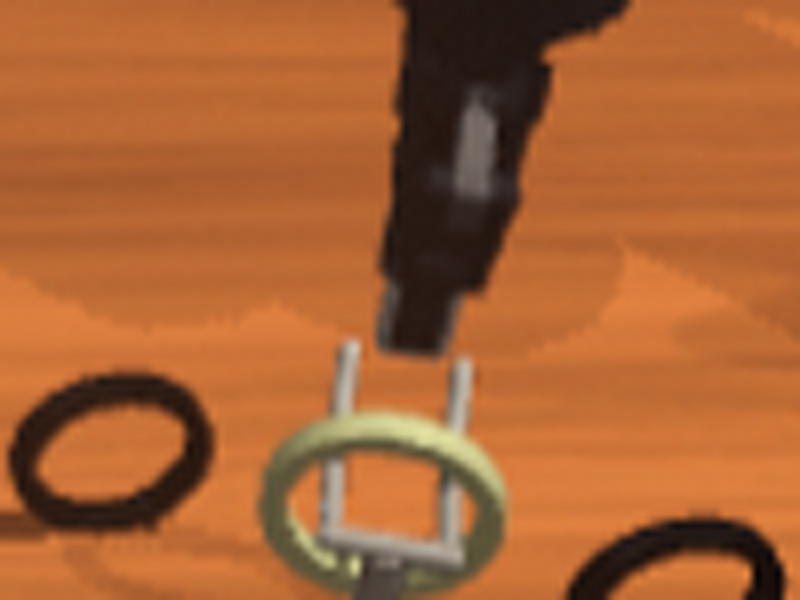

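The fingertips are at scene px (398,210), between and above the two wires (wires at columns 390 and 405). The ring is at (395,228). The grasp lines up once I shift +y by about 3 mm.

Request:
apply_moves --pt "1 3 -15 0 30" --pt "1 0 -15 0 30" --pt "0 0 -10 0 30" --pt "0 0 -7 0 30" --pt "0 0 -5 0 30" --pt "0 0 -5 0 30" --pt "0 0 -4 0 30" --pt "0 0 0 0 30"

```text
t: 4.0
tcp_pos: [0.6264, 0.2415, 0.1699]
tool_rot: [[0.259, 0.966, -0.001], [0.966, -0.259, -0.0], [-0.0, -0.0, -1.0]]
force: [0.2, -0.3, -0.4]
opening: 0.348
grip_force: 0.0
```

No contact. Close.

Request:
apply_moves --pt "0 0 0 0 20" --pt "0 0 0 0 14" --pt "0 0 0 0 8" --pt "0 0 0 0 8" --pt "0 0 0 0 8" --pt "0 0 0 0 8"

```text
t: 4.6
tcp_pos: [0.6269, 0.2416, 0.1706]
tool_rot: [[0.259, 0.966, 0.001], [0.966, -0.259, 0.0], [0.0, 0.001, -1.0]]
force: [1.9, -0.3, 4.1]
opening: 0.128
grip_force: 40.7
```

Request:
apply_moves --pt "0 0 4 0 8" --pt "0 0 5 0 8" --pt "0 0 8 0 8" --pt "0 0 8 0 8" --pt "0 0 0 0 8"

```text
t: 5.1
tcp_pos: [0.6273, 0.2418, 0.1969]
tool_rot: [[0.259, 0.966, 0.002], [0.966, -0.259, 0.001], [0.001, 0.002, -1.0]]
force: [0.3, -0.3, -0.9]
opening: 0.127
grip_force: 40.2
```

```bash
python3 - <<'E'
from h import *
a=snap('scene','s2')
o=readout.get_obs();print(o['tcp_pos'],o['force'],o['opening'],o['grip_force'])
cv2.imwrite('pics/c3.png',cv2.resize(a['color'][175:265,335:455],(800,600),interpolation=cv2.INTER_CUBIC)[:,:,::-1])
E
```

```text
[0.62701174 0.24167361 0.19621251] [-0.06311995  0.70290685  0.53083797] 0.12501212958323235 40.23205446918382
```

View pics/c3.png

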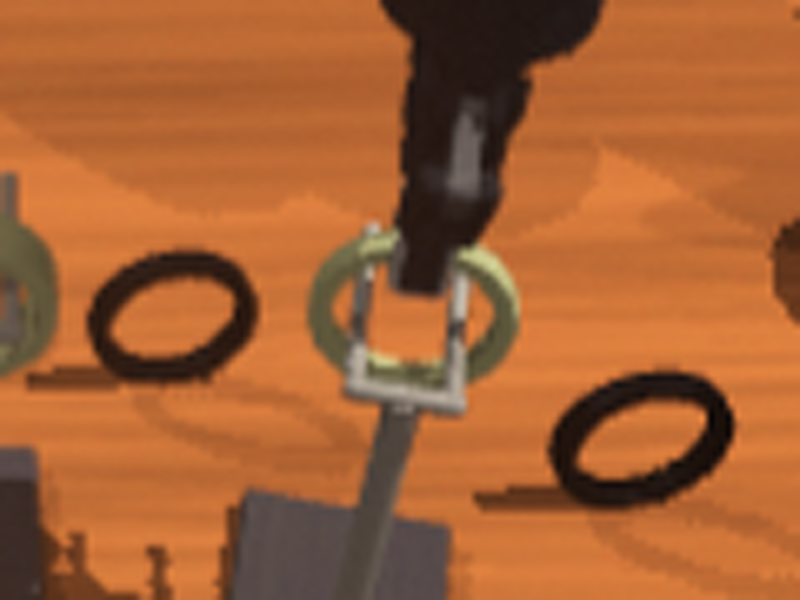

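The ring is held and raised: it is centred at (398,221), the finger is on its top, and both wires pass freely inside it. Now I'll draw it out along local -x.

Request:
apply_moves --pt "-6 2 0 0 8" --pt "-12 3 0 0 8" --pt "-12 3 0 0 8" --pt "-12 3 0 0 8" --pt "-12 3 0 0 8" --pt "-12 3 0 0 8" --pt "-12 3 0 0 8" --pt "0 0 0 0 8"

```text
t: 5.95
tcp_pos: [0.5469, 0.262, 0.1954]
tool_rot: [[0.259, 0.966, -0.001], [0.966, -0.259, -0.0], [-0.0, -0.001, -1.0]]
force: [-0.3, 0.1, 0.5]
opening: 0.131
grip_force: 40.2
```

Request:
apply_moves --pt "0 0 15 0 8" --pt "0 0 25 0 8" --pt "0 0 25 0 8" --pt "0 -10 15 2 8" --pt "0 -25 0 3 8" --pt "0 -30 0 3 8" --pt "0 -30 0 3 8" --pt "0 -30 0 3 8"

```text
t: 6.75
tcp_pos: [0.5488, 0.1354, 0.2754]
tool_rot: [[0.016, 1.0, 0.001], [1.0, -0.016, -0.0], [-0.0, 0.001, -1.0]]
force: [0.9, -0.2, -1.8]
opening: 0.13
grip_force: 40.2
```

Request:
apply_moves --pt "0 -30 0 3 8" --pt "0 -30 0 3 8" --pt "0 -30 0 3 8" --pt "0 -30 0 3 8" --pt "0 -30 0 3 8" --pt "0 -30 0 2 8" --pt "0 -30 0 0 8" --pt "0 -30 0 0 8"

```text
t: 7.55
tcp_pos: [0.5488, -0.105, 0.2754]
tool_rot: [[-0.275, 0.961, 0.001], [0.961, 0.275, -0.0], [-0.0, 0.0, -1.0]]
force: [0.9, 0.7, -0.6]
opening: 0.126
grip_force: 40.2
```

Request:
apply_moves --pt "0 -30 0 0 8" --pt "0 -30 0 0 8" --pt "0 -30 0 0 8" --pt "0 -20 0 0 8" --pt "0 -10 0 0 8" --pt "0 0 0 0 8" --pt "0 0 0 0 8"

```text
t: 8.25
tcp_pos: [0.5486, -0.2229, 0.2752]
tool_rot: [[-0.275, 0.961, -0.0], [0.961, 0.275, 0.0], [0.0, -0.0, -1.0]]
force: [-0.2, -0.2, -1.4]
opening: 0.13
grip_force: 40.2
```

Request:
apply_moves --pt "-1 -8 -20 0.6 8" --pt "-1 -8 -25 0 8" --pt "0 0 -25 0 8" --pt "0 0 -15 0 8" --pt "0 0 0 0 8" --pt "0 0 0 0 8"

```text
t: 8.85
tcp_pos: [0.5469, -0.2387, 0.1908]
tool_rot: [[-0.286, 0.958, 0.0], [0.958, 0.286, 0.0], [0.0, 0.0, -1.0]]
force: [0.2, 0.1, -0.2]
opening: 0.133
grip_force: 40.2
```

```bash
python3 - <<'E'
from h import *
a=snap('scene','s3');b=snap('top','t3')
o=readout.get_obs();print(o['tcp_pos'],o['force'],np.round(o['tool_rot'],3).tolist())
r=lambda i:cv2.resize(i,(400,600),interpolation=cv2.INTER_CUBIC)
cv2.imwrite('pics/c4.png',np.hstack([r(a['color'][180:270,180:240]),r(b['color'][165:255,308:368])])[:,:,::-1])
y=np.array([-.286,.958]);x=np.array([.958,.286])
C=np.array([.546,-.2387])
for s in(a,b): print(proj(s,[[*C,.1105],[*(C+.0085*x),.1105],[*(C-.0085*x),.1105],[*C,.092],o['tcp_pos'],[*o['tcp_pos'][:2],o['tcp_pos'][2]-.0585]]).round(1).tolist())
E
```

```text
[ 0.54732051 -0.23923462  0.19146302] [ 0.64812559 -0.36414507 -0.84012116] [[-0.286, 0.958, 0.001], [0.958, 0.286, -0.001], [-0.001, 0.001, -1.0]]
[[213.6, 222.5], [214.2, 224.5], [213.1, 220.5], [214.5, 227.2], [209.3, 201.0], [212.3, 217.0]]
[[336.7, 214.2], [335.9, 211.7], [337.6, 216.7], [335.9, 214.9], [341.1, 210.6], [338.0, 213.0]]
```

View pics/c4.png

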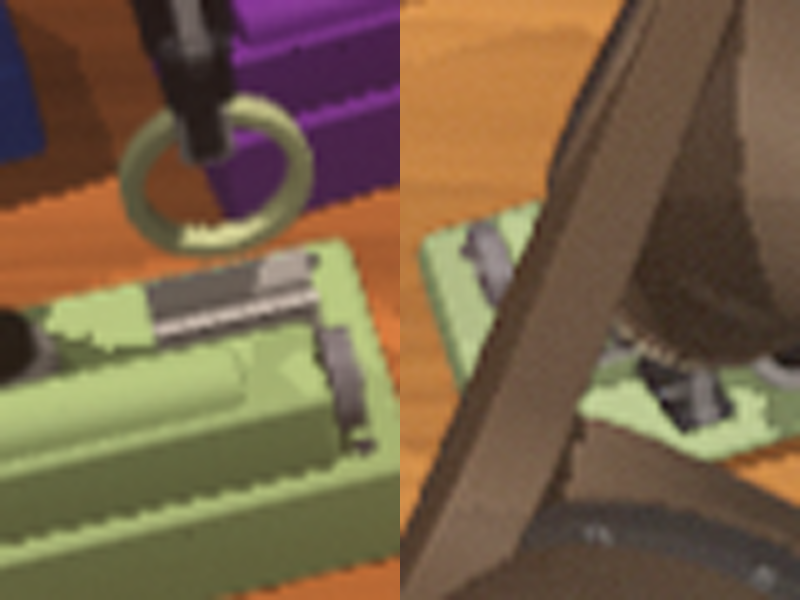

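The ring is over the cradle mouth in line with the cheeks: ring centre (212.5,207), cradle centre about (215,223). The offset matches the camera geometry. Descending with force checks.

Request:
apply_moves --pt "-1 0 -10 0 8" --pt "0 0 -10 0 8" --pt "0 0 -6 0 8" --pt "0 0 -5 0 8" --pt "0 0 0 0 8"

```text
t: 9.45
tcp_pos: [0.5452, -0.2393, 0.1583]
tool_rot: [[-0.285, 0.959, -0.001], [0.959, 0.285, 0.001], [0.001, -0.001, -1.0]]
force: [0.1, 0.0, -1.2]
opening: 0.13
grip_force: 40.2
```

Request:
apply_moves --pt "0 0 -5 0 8" --pt "0 0 -5 0 8" --pt "0 0 0 0 8"

```text
t: 9.75
tcp_pos: [0.5453, -0.2393, 0.1486]
tool_rot: [[-0.285, 0.959, -0.001], [0.959, 0.285, 0.0], [0.001, -0.001, -1.0]]
force: [-0.3, 0.1, -0.8]
opening: 0.126
grip_force: 40.2
```

No contact forces so far, so the ring is in the channel.

Request:
apply_moves --pt "0 0 -5 0 8" --pt "0 0 -4 0 8" --pt "0 0 -3 0 8" --pt "0 0 0 0 8"

```text
t: 10.15
tcp_pos: [0.5454, -0.2393, 0.1368]
tool_rot: [[-0.285, 0.959, -0.001], [0.959, 0.285, 0.0], [0.001, -0.001, -1.0]]
force: [-0.1, 0.1, -1.3]
opening: 0.127
grip_force: 40.2
```

Request:
apply_moves --pt "0 0 -2 0 8" --pt "0 0 0 0 8"

```text
t: 10.35
tcp_pos: [0.5456, -0.2395, 0.1352]
tool_rot: [[-0.285, 0.959, -0.0], [0.959, 0.285, 0.0], [0.0, -0.0, -1.0]]
force: [-0.6, 0.0, -0.9]
opening: 0.13
grip_force: 40.2
```

Request:
apply_moves --pt "0 0 -1 0 8" --pt "0 0 -1 0 8" --pt "0 0 0 0 8"

```text
t: 10.65
tcp_pos: [0.5456, -0.2395, 0.1332]
tool_rot: [[-0.285, 0.959, -0.0], [0.959, 0.285, 0.0], [0.0, -0.0, -1.0]]
force: [-1.0, 0.1, -0.2]
opening: 0.128
grip_force: 40.2
```

Request:
apply_moves --pt "0 0 -1 0 8" --pt "0 0 0 0 8"

```text
t: 10.85
tcp_pos: [0.5456, -0.2395, 0.1323]
tool_rot: [[-0.285, 0.958, 0.0], [0.958, 0.285, -0.0], [-0.0, 0.0, -1.0]]
force: [-0.0, -0.6, -0.6]
opening: 0.128
grip_force: 40.3
```

Request:
apply_moves --pt "0 0 -1 0 8" --pt "0 0 0 0 8"

```text
t: 11.05
tcp_pos: [0.5461, -0.2398, 0.1317]
tool_rot: [[-0.285, 0.959, 0.001], [0.959, 0.285, -0.001], [-0.001, 0.001, -1.0]]
force: [2.3, -2.1, 3.2]
opening: 0.131
grip_force: 40.7
```

Request:
apply_moves --pt "0 0 -1 0 8" --pt "0 0 0 0 8"

```text
t: 11.25
tcp_pos: [0.5467, -0.2402, 0.1313]
tool_rot: [[-0.285, 0.958, 0.002], [0.958, 0.285, -0.001], [-0.002, 0.002, -1.0]]
force: [-0.4, -3.3, 13.8]
opening: 0.132
grip_force: 41.9
```

Contact at the expected height. Easing off slightly, then opening.

Request:
apply_moves --pt "0 0 0.6 0 8" --pt "0 0 0 0 12" --pt "0 0 0 0 14" --pt "0 0 0 0 18" --pt "0 0 0 0 24" --pt "0 0 0 0 30" --pt "0 0 0 0 30" --pt "0 0 0 0 30"

```text
t: 12.05
tcp_pos: [0.5456, -0.2394, 0.1309]
tool_rot: [[-0.285, 0.958, -0.0], [0.958, 0.285, 0.0], [0.0, -0.0, -1.0]]
force: [0.6, 0.0, -1.0]
opening: 0.353
grip_force: 0.0
```

Request:
apply_moves --pt "0 0 5 0 30" --pt "0 0 10 0 30" --pt "0 0 20 0 30" --pt "0 0 30 0 30" --pt "0 0 30 0 30" --pt "0 0 0 0 30"

```text
t: 12.65
tcp_pos: [0.5477, -0.2405, 0.2308]
tool_rot: [[-0.285, 0.958, 0.006], [0.958, 0.285, -0.003], [-0.005, 0.005, -1.0]]
force: [0.8, -0.1, -0.2]
opening: 0.355
grip_force: 0.0
```

```bash
python3 - <<'E'
from h import *
a=snap('scene','s4')
o=readout.get_obs();print(o['tcp_pos'],o['force'],o['opening'])
cv2.imwrite('pics/c5.png',cv2.resize(a['color'][180:270,160:280],(800,600),interpolation=cv2.INTER_CUBIC)[:,:,::-1])
x=np.array([.958,.286]);y=np.array([-.286,.958]);C=np.array([.546,-.2387])
p=proj(a,[[*(C+sx*x*.006+39e-3*np.cos(t)*y),.1125+.039*np.sin(t)] for t in np.linspace(0,2*np.pi,60) for sx in(-1,1)]);print(p.min(0),p.max(0))
E
```

```text
[ 0.54682859 -0.24008207  0.22872408] [ 0.2121346  -0.47893839 -0.27761727] 0.348174756735863
[199.14266469 209.9245256 ] [227.69527878 233.62630834]
```

View pics/c5.png

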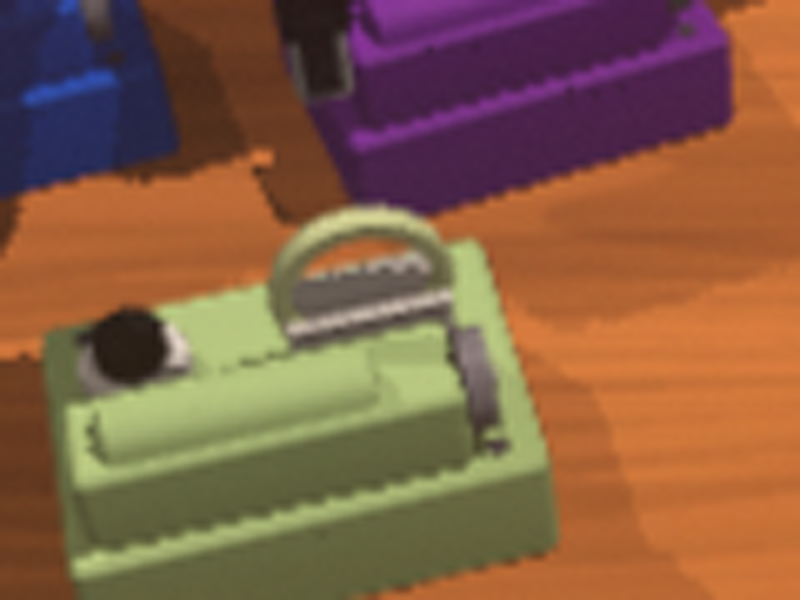

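The bangle is seated upright. It spans columns 200–228 with its top at row 211, matching the prediction of 199–228 and 210. Now the plunger at (179,232), pressed with closed fingers.

Request:
apply_moves --pt "0 -15 0 0 0" --pt "0 -25 0 0 0" --pt "0 -25 0 0 0" --pt "0 -25 0 0 0" --pt "0 -14 0 0 0" --pt "0 0 0 0 0" --pt "0 0 0 0 0" --pt "0 0 0 0 0"

```text
t: 13.5
tcp_pos: [0.5455, -0.3426, 0.2256]
tool_rot: [[-0.285, 0.958, -0.001], [0.958, 0.285, 0.001], [0.001, -0.0, -1.0]]
force: [0.0, -0.4, 0.5]
opening: 0.005
grip_force: 0.0
```

Request:
apply_moves --pt "0 0 -20 0 0" --pt "0 0 -30 0 0" --pt "0 0 -30 0 0" --pt "0 0 -30 0 0" --pt "0 0 -20 0 0" --pt "0 0 -10 0 0" --pt "0 0 0 0 0"

```text
t: 14.2
tcp_pos: [0.5452, -0.3424, 0.0851]
tool_rot: [[-0.286, 0.958, -0.002], [0.958, 0.286, 0.001], [0.002, -0.001, -1.0]]
force: [-1.6, 1.6, 4.5]
opening: -0.001
grip_force: 2.0
```

Request:
apply_moves --pt "0 0 -2 0 0" --pt "0 0 -2 0 0" --pt "0 0 -2 0 0" --pt "0 0 0 0 0"

```text
t: 14.6
tcp_pos: [0.5462, -0.3436, 0.0808]
tool_rot: [[-0.285, 0.959, 0.001], [0.959, 0.285, -0.001], [-0.001, 0.001, -1.0]]
force: [0.4, 4.3, 5.9]
opening: -0.001
grip_force: 3.1
```

Request:
apply_moves --pt "0 0 -2 0 0" --pt "0 0 -2 0 0" --pt "0 0 0 0 0"

```text
t: 14.9
tcp_pos: [0.5463, -0.3437, 0.077]
tool_rot: [[-0.285, 0.959, 0.002], [0.959, 0.285, -0.001], [-0.001, 0.001, -1.0]]
force: [-1.5, 4.2, 7.7]
opening: 0.001
grip_force: 4.1
```

Request:
apply_moves --pt "0 0 -2 0 0" --pt "0 0 -1 0 0" --pt "0 0 0 0 0"

```text
t: 15.2
tcp_pos: [0.5464, -0.3437, 0.0758]
tool_rot: [[-0.285, 0.959, 0.002], [0.959, 0.285, -0.001], [-0.002, 0.002, -1.0]]
force: [-6.4, 8.1, 32.5]
opening: -0.001
grip_force: 16.2
```

Request:
apply_moves --pt "0 0 -1 0 0" --pt "0 0 -1 0 0" --pt "0 0 0 0 0"

```text
t: 15.5
tcp_pos: [0.5466, -0.3439, 0.0755]
tool_rot: [[-0.285, 0.958, 0.003], [0.958, 0.285, -0.002], [-0.003, 0.002, -1.0]]
force: [-14.0, 12.5, 58.5]
opening: 0.002
grip_force: 29.2
```

The force rises steeply at z≈0.0757, which is the stop. Retracting.

Request:
apply_moves --pt "0 0 3 0 0" --pt "0 0 5 0 0" --pt "0 0 8 0 0" --pt "0 0 20 0 0" --pt "0 0 30 0 0" --pt "0 0 40 0 0" --pt "0 0 30 0 0" --pt "0 0 0 0 0"

```text
t: 16.3
tcp_pos: [0.5478, -0.3452, 0.2122]
tool_rot: [[-0.285, 0.959, 0.007], [0.959, 0.285, -0.005], [-0.006, 0.005, -1.0]]
force: [0.3, -0.6, 0.1]
opening: -0.004
grip_force: 0.0
```

Request:
apply_moves --pt "0 -30 10 0 0" --pt "0 -30 10 0 0" --pt "0 -30 0 0 0" --pt "0 -20 0 0 0" --pt "0 0 0 0 0" --pt "0 0 0 0 0"

```text
t: 16.9
tcp_pos: [0.5453, -0.4534, 0.2264]
tool_rot: [[-0.284, 0.959, -0.0], [0.959, 0.284, 0.0], [0.001, -0.0, -1.0]]
force: [-0.5, 0.1, 0.0]
opening: -0.0
grip_force: 0.0
```

```bash
python3 - <<'E'
from h import *
a=snap('scene','s5')
o=readout.get_obs();print(o['t'],o['tcp_pos'],o['force'])
cv2.imwrite('pics/c6.png',cv2.resize(a['color'][150:330,150:430],(800,514),interpolation=cv2.INTER_CUBIC)[:,:,::-1])
E
```

```text
16.95 [ 0.54541206 -0.45284739  0.22651843] [-0.11283507  0.77715501  0.16397137]
```

View pics/c6.png

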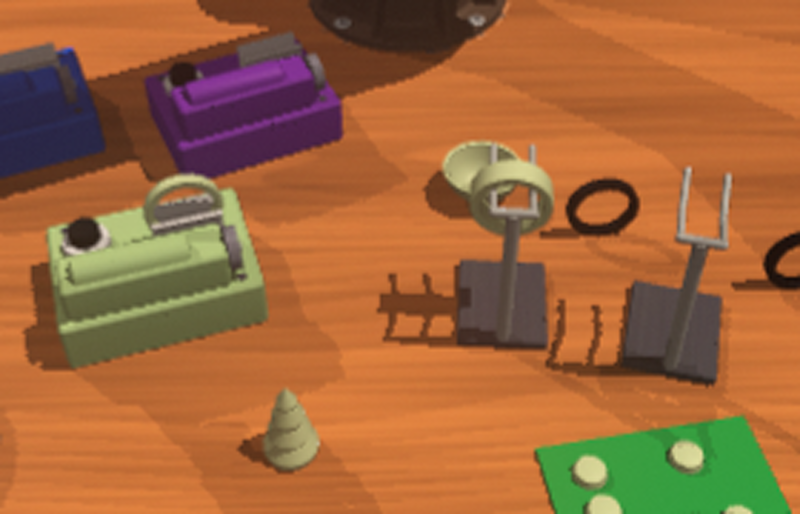

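The bangle stands in the cradle at crop (185,205), and the plunger is back up at crop (85,233). The cuff is still hanging at crop (512,195), and the bowl and carving are undisturbed.

```bash
python3 -c "
from plant import ticket
print(ticket.close_job())"
```

```text
the job is handed in; nothing more can be done
None
```

The narrow bangle is standing released in the polisher's cradle, the plunger was pressed to its stop and came back up, the cuff, bowl and carving were left alone, and the job was handed in at about 17 s; no verdict came back.

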